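# Swivel the inspection hook onto its stop and hang the flange

## Task

Gently push the swivel hook on the turntable round counter-clockwise (seen from above) until it is firmly up against the hidden stop in its hub, while the flange still waits in its blue cradle. Then hang the square aluminium flange by its bore on the hook's bar, between the hub post and the upturned end, let go, and leave the hook still on its stop. Do not disturb the lens blank, the ceramic puck or the dial indicator.

Things in the scene. Friction and masses are not known exactly. Their poses are not given: they have to be found in the camera images.
- hook: Swivel hook: upright brass post (18 mm thick, top 150 mm above the table) with a level steel bar 8 mm thick, running out from the post top to an upturned tip. Turns about the post with even friction (3 N at 70 mm out) and stays where left. Origin: on the swivel axis, on the bar's centreline, 146 mm above the table. x: along the bar to its tip; z up. At the start it points roughly away from the robot.
- hook_tip (a point): Top of the hook's upturned end: 105 mm out from the swivel axis, 16 mm above the bar's centreline. The upturned end is 8 mm thick. Axes as the hook's.
- turntable: Fixed grey turntable under the hook, 190 mm in diameter and 48 mm high, with a motor box out to 130 mm at its +x side and a dark hub housing 92 mm in diameter up to 78 mm; on it turns the hook's brass encoder disc, 96 mm in diameter, up to 84 mm (its boss to 95 mm). Origin: centre of the underside, on the swivel axis.
- stop_pad (a joint): Sprung pad of the stop hidden inside the hub housing. Its place cannot be seen and differs each time: the hook meets it after 60 to 200 degrees of counter-clockwise turn. Reads 0 rad until the hook reaches it, grows as the hook is pushed on, to 0.12 where the stop is solid and the pushing force rises sharply. Its spring is too weak to push the hook back.
- flange_center (a point): Matte aluminium mounting flange: square plate 96 x 96 x 8 mm, bore 36 mm in diameter through its middle, 0.15 to 0.23 kg, both faces alike, four dark bolt holes near the corners. This point: centre of plate and bore. x: the bore's axis (normal to the plate); z: to the top edge, 48 mm up. It stands upright in a cradle slot; the web above the bore is 30 mm high.
- cradle: Fixed blue plastic cradle, 70 x 130 mm, 42 mm high, with a slot 10 mm wide in which the flange stands upright, its lower edge 8 mm above the table. Origin: centre of its underside; x across the slot, y along the slot, z up.
- lens: Bystander: clear glass lens blank lying on the table, 50 mm in diameter, 10 mm high. Origin: centre of its underside.
- puck: Bystander: white ceramic sensor puck, 44 mm in diameter, 18 mm high. Origin: centre of its underside.
- dial: Bystander: steel dial indicator lying face up, dial 58 mm in diameter and 22 mm high, stem along y from -40 to 77 mm. Origin: centre of the dial's underside.

How it is judged:
On the way:
1. the hook is up against its stop (pad pressed to at least 0.08 rad) while the flange still stands in its cradle (value of joint stop_pad above 0.08 rad and distance of flange_center from where it was at the start of the episode below 0.02 m), for 0.2 s.
At the end, for the whole second after the job is handed in: The hook still rests on its stop (pad at least 0.06 of 0.12 rad pressed), and the flange hangs by its bore on the bar, between post and upturned end: its centre 8 to 20 mm below the bar's centreline, within 15 mm sideways of it and 12 to 98 mm out from the swivel axis. Released and hanging still (value of joint stop_pad above 0.06 rad and x of flange_center in the frame of hook between 0.012 and 0.098 m and y of flange_center in the frame of hook between -0.015 and 0.015 m and z of flange_center in the frame of hook between -0.02 and -0.008 m); the robot touches nothing.
It fails at once if the hook is forced (the arm or fingers press on it with more than 40 N) (contact force between any of the fingers, the arm and hook above 40 N).
It fails at once if the lens blank is pushed away by more than 15 mm (distance of lens from where it was at the start of the episode above 0.015 m).
It fails at once if the puck is pushed away by more than 15 mm (distance of puck from where it was at the start of the episode above 0.015 m).
It fails at once if the dial indicator is pushed away by more than 15 mm (distance of dial from where it was at the start of the episode above 0.015 m).
It also fails if it takes over 72 s, if anything falls off the work surface, if the arm or the gripper's body presses on something with over 40 N, if the wrist force passes 120 N, or if a joint passes its speed limit or range.

## Robot

A 7-joint arm with a two-finger parallel gripper is mounted at the origin on the work surface. World frame = base frame: x ahead of the robot, y to its left, z up, the work surface at z = 0. Lengths are in m, angles in rad, forces in N, time in s.
With the tool pointing down it reaches from about 0.4 to 0.9 m from the base axis. Payload 5.5 kg.
Tool frame: the origin (TCP) lies midway between the tips of the shut fingers; the grasp point (between the pads) lies 19 mm behind it (manip.grip_depth is the distance from the TCP to the grasp point, in m); z points along the fingers, y is the line along which they close (so a half turn about z gives the same grasp; the last joint's range is limited). The gripper opens to 92 mm and grips with 3 to 60 N. Pads are 19 mm wide; open, the fingers measure 130 mm over their backs; the gripper's body (75 mm by 190 mm) begins 47 mm behind the grasp point.
Start: joints at [-1.054, 0.501, -0.427, 1.55, 0.221, 1.138, -0.21], TCP at [0.163, 0.629, 0.227] pointing down, gripper open.
Joint ranges: [-2.88, 2.88], [-0.31, 2.03], [-1.54, 1.56], [0.2, 2.42], [-1.41, 4.55], [0.19, 2.02], [-2.57, 2.57]. Speed limits (rad/s): [2.57, 2.57, 3.14, 3.14, 3.14, 3.14, 3.14].

## Interface

Orientations are given as a unit quaternion [x, y, z, w].
In Python, from bench import manip, effector, viewer gives the robot as it stands. Calls block until the motion is done:
- manip.move_pose(position, orientation): joint-space move of the TCP to a pose.
- manip.servo_line(position, ori=None, vel=0.15): straight line of the TCP; ori=None keeps the orientation; vel is the mean speed in m/s.
- manip.movej(angles): joint-space move.
- effector.open_jaws() and effector.close(f_grip=None): open the fingers fully, or close them until they stop; f_grip is the grip in N (None keeps the last).
- manip.sleep(seconds).
- manip.solve_ik(position, orientation): joint angles nearest the present ones, or None.
- viewer.get_image(name): name is "side" or "top"; returns the picture (400x640x3 uint8, red, green, blue); there is no depth.
- viewer.get_calibration(name): a dict with "vfov" (degrees; the focal length in pixels is half the picture's height over the tangent of half this angle, whatever the lens; pixels are square), "cx", "cy" (the principal point, pixels), "dist_coeffs" ([k1, k2, p1, p2, k3] as OpenCV has them; the pictures are not rectified), "eye" and "attitude" of the camera in the world. Camera axes: x right, y down, z forward; pixel columns grow to the right and rows downward; lengths in m; the calibration is good to about 2 mm. A picture is of the moment at which its call begins. get_calibration takes no time and is no camera call.
A pose or a line that the arm cannot do raises manip.PlanningError and nothing moves.
- manip.hand_in(): hands the job in; it is judged then, once.
Readings, each from a call of its own:
- manip.current_clock(): time.
- manip.current_q(): joint angles.
- manip.current_joint_velocities(): joint speeds.
- manip.current_tau(): joint torques, N m.
- manip.current_tool_pos(): TCP position.
- manip.current_tcp_rot(): TCP orientation.
- manip.current_force(): force on the tool from outside, world axes, zero at the start.
- manip.current_wrist_torque(): the same for the moment, N m.
- manip.current_finger_gap(): finger opening in m.
- manip.current_gripper_force(): force on a finger pad.
Only numpy, scipy, OpenCV 4.12 (cv2) and the standard library are available. Lean on these libraries where they do the work, as an engineer would, in place of code of your own. Each camera call takes 0.05 s, during which the arm holds its last target. There are 200 camera calls.

## Working session

There is one attempt and no reset: what is moved stays moved. The work goes in short steps, each a Python script; the robot and the scene stay as the last script left them, time stands still between calls to the robot, and variables do not carry over. Pictures are saved under pics/ and viewed, at most 10 in all, crops included, and the job is handed in when it is done.

```bash
mkdir -p pics; ls; python3 - <<'E'
from bench import manip, effector, viewer
import cv2
for n in ("side","top"):
    cv2.imwrite(f"pics/{n}0.png",viewer.get_image(n)[:,:,::-1]); print(n,viewer.get_calibration(n))
print(manip.current_clock(),manip.current_tcp_rot(),manip.current_tool_pos(),manip.current_finger_gap())
E
```

```text
pics
side {'vfov': 45.249348045634946, 'cx': 319.9668126220748, 'cy': 203.47272119045476, 'dist_coeffs': array([0.00329415, 0.        , 0.        , 0.        , 0.        ]), 'eye': array([0.44805435, 0.78334882, 0.78219094]), 'attitude': array([-0.02681928,  0.90351443, -0.42710943,  0.02280201])}
top {'vfov': 51.83319476092737, 'cx': 322.4943979416531, 'cy': 204.24668793617496, 'dist_coeffs': array([0.01891281, 0.        , 0.        , 0.        , 0.        ]), 'eye': array([ 0.33889954, -0.02075427,  1.0224263 ]), 'attitude': array([ 0.76424667, -0.63685704,  0.06700007, -0.07649267])}
0.1 [ 1.26544564e-01  9.91960521e-01 -8.79710422e-04 -1.55086662e-04] [0.16307177 0.62855269 0.22577552] 0.09177410338592083
```

View pics/side0.png

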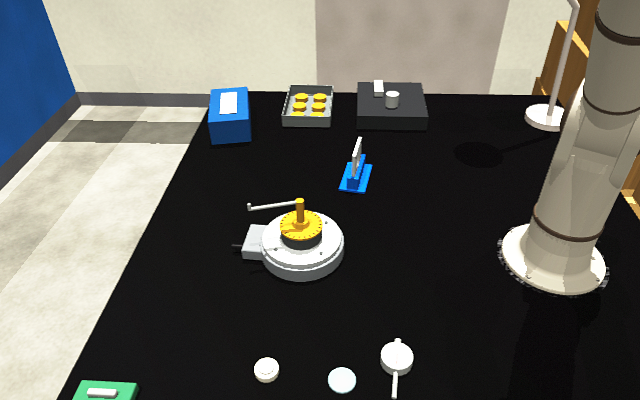

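View pics/top0.png

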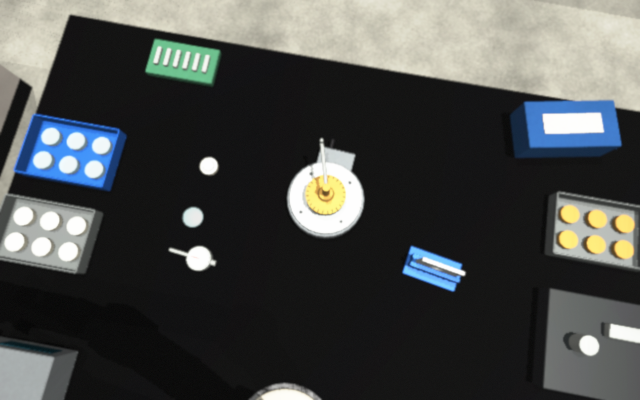

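Side view: turntable at (300,240), hook tip at (249,206) and post top at (299,201), flange in the cradle at (357,160). Top view: post at (325,193), tip at (321,141), flange at (437,265). I'll enlarge both areas for exact pixels.

```bash
cat > h.py <<'E'
import numpy as np, cv2
from scipy.spatial.transform import Rotation as R
from bench import manip, effector, viewer
def cam(n):
    c=viewer.get_calibration(n); f=200/np.tan(np.radians(c['vfov'])/2)
    return np.array([[f,0,c['cx']],[0,f,c['cy']],[0,0,1]]),c['dist_coeffs'],R.from_quat(c['attitude']).as_matrix(),c['eye']
def ray(n,uv):
    K,D,A,e=cam(n); p=cv2.undistortPoints(np.float64([[uv]]),K,D)[0,0]
    d=A@[p[0],p[1],1]; return e,d/np.linalg.norm(d)
def plane(n,uv,z):
    e,d=ray(n,uv); return e+d*(z-e[2])/d[2]
def tri(uvs,uvt):
    a,d=ray('side',uvs); b,g=ray('top',uvt)
    s=np.linalg.lstsq(np.c_[d,-g],b-a,rcond=None)[0]
    p,q=a+d*s[0],b+g*s[1]; return (p+q)/2,np.linalg.norm(p-q)
def proj(n,P):
    K,D,A,e=cam(n); return cv2.projectPoints(np.float64([A.T@(np.array(P)-e)]),np.zeros(3),np.zeros(3),K,D)[0][0,0]
def crop(im,u,v,w,h,s): return cv2.resize(im[v:v+h,u:u+w],None,fx=s,fy=s,interpolation=cv2.INTER_CUBIC)
E
python3 - <<'E'
import cv2,numpy as np
from h import *
s=cv2.imread('pics/side0.png');t=cv2.imread('pics/top0.png')
a=np.hstack([crop(s,235,130,160,120,4)[:, :]])
b=crop(t,295,130,180,165,4)
cv2.imwrite('pics/s1.png',a);cv2.imwrite('pics/t1.png',b[:600])
print(b.shape,tri((249,206),(321,141)),tri((299,201),(325,190)))
E
```

```text
(660, 720, 3) (array([0.65654857, 0.03627541, 0.15514569]), np.float64(0.00031307170878658004)) (array([0.55320647, 0.007616  , 0.14792406]), np.float64(0.007000838063324383))
```

View pics/s1.png

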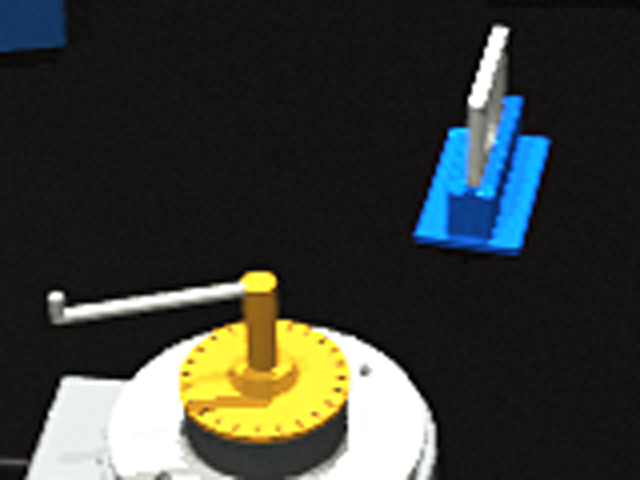

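View pics/t1.png

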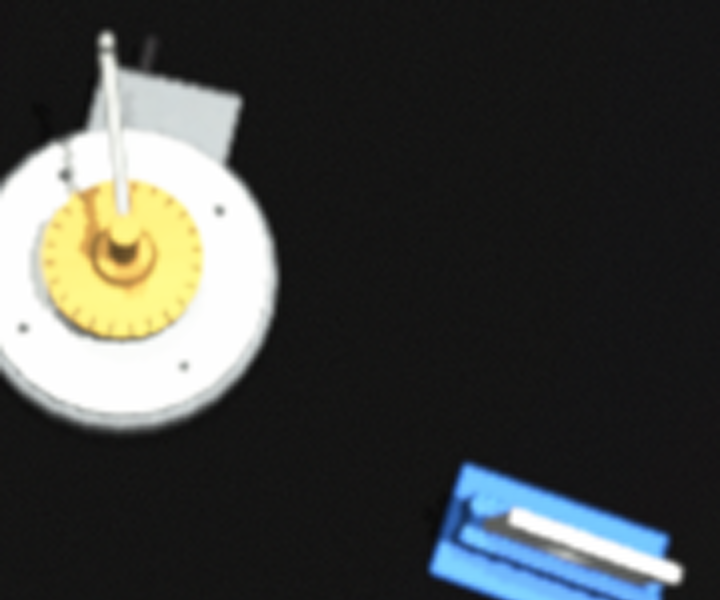

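Post top at side crop (259,281) and tip at (56,293). The flange's top edge runs from (480,103) to (500,30). In the top crop: disc centre (122,260), tip (106,40), flange edge from (512,515) to (678,575), cradle corners (465,463), (668,535), (430,573).

```bash
python3 - <<'E'
from h import *
S=lambda x,y:(235+x/4,130+y/4); T=lambda x,y:(295+x/4,130+y/4)
np.set_printoptions(precision=4,suppress=True)
print('tip',tri(S(56,293),T(106,40)))
print('posttop',plane('side',S(259,281),.150))
print('disc',plane('top',T(122,260),.084),plane('side',S(265,380),.084))
print('turntable',plane('top',T(122,272),.048))
ends={}
for nm,s,t in (('A nearS/ ',S(480,103),T(678,575)),('B',S(500,30),T(512,515)),('A2',S(480,103),T(512,515)),('B2',S(500,30),T(678,575))):
    print(nm,tri(s,t))
print('z=.104 top',plane('top',T(512,515),.104),plane('top',T(678,575),.104))
print('side',plane('side',S(480,103),.104),plane('side',S(500,30),.104))
print('cradle',[plane('top',T(*p),.0)[:2] for p in ((465,463),(668,535),(430,573))])
s=cv2.imread('pics/side0.png');t=cv2.imread('pics/top0.png')
# brass mask disc fit (top)
h=cv2.cvtColor(t,cv2.COLOR_BGR2HSV); m=cv2.inRange(h,(15,90,80),(35,255,255)); m[:, :295]=0; m[:,360:]=0
c=max(cv2.findContours(m,0,2)[0],key=cv2.contourArea); (u,v),r=cv2.minEnclosingCircle(c); print(u,v,r,plane('top',(u,v),.084))
E
```

```text
tip (array([0.6563, 0.0352, 0.1617]), np.float64(0.0003054830677476083))
posttop [0.5551 0.0064 0.15  ]
disc [0.5534 0.0066 0.084 ] [0.5544 0.0105 0.084 ]
turntable [0.5543 0.0063 0.048 ]
A nearS/  (array([ 0.4386, -0.3529,  0.025 ]), np.float64(0.0031649015848271038))
B (array([ 0.4341, -0.2169,  0.1696]), np.float64(0.007128048895583398))
A2 (array([ 0.443 , -0.2317,  0.1064]), np.float64(0.003959793640386785))
B2 (array([ 0.4291, -0.3273,  0.1013]), np.float64(0.000900870948656246))
z=.104 top [ 0.4452 -0.2325  0.104 ] [ 0.4292 -0.3264  0.104 ]
side [ 0.441  -0.2348  0.104 ] [ 0.4287 -0.3227  0.104 ]
cradle [array([ 0.4838, -0.2236]), array([ 0.4625, -0.3524]), array([ 0.4131, -0.2117])]
325.0993347167969 194.4121856689453 19.958837509155273 [0.5546 0.0077 0.084 ]
```

```bash
cat >> h.py <<'E'
AX=np.array([.5545,.0070])
def Q(phi):  # tool down, closing line y along heading phi
    c,s=np.cos(phi),np.sin(phi)
    return R.from_matrix(np.c_[[-s,c,0],[c,s,0],[0,0,-1.]]).as_quat() if False else R.from_matrix(np.array([[s,c,0],[-c,s,0],[0,0,-1.]])).as_quat()
def pt(phi,r,off): # r along the bar, off to the left (ccw) of it
    c,s=np.cos(phi),np.sin(phi); return AX+[r*c-off*s,r*s+off*c]
E
python3 - <<'E'
from h import *
np.set_printoptions(precision=2,suppress=True)
print(R.from_quat(Q(.3)).as_matrix())
for fl in (0,180):
  for a in range(15,221,25):
    p=np.radians(a); q=manip.solve_ik([*pt(p,.07,-.0135),.13],Q(p+np.radians(fl))); print(fl,a,q if q is None else np.array(q))
E
```

```text
Traceback (most recent call last):
  File "h.py", line 22, in Q
    return R.from_matrix(np.c_[[-s,c,0],[c,s,0],[0,0,-1.]]).as_quat() if False else R.from_matrix(np.array([[s,c,0],[-c,s,0],[0,0,-1.]])).as_quat()
                                                                                    ~~~~~~~~~~~~~^^^^^^^^^^^^^^^^^^^^^^^^^^^^^^^^^^^^^^^^
  File "scipy/spatial/transform/_rotation.pyx", line 1143, in scipy.spatial.transform._rotation.Rotation.from_matrix
ValueError: Non-positive determinant (left-handed or null coordinate frame) in rotation matrix 0: [[ 0.3   0.96  0.  ]
 [-0.96  0.3   0.  ]
 [ 0.    0.   -1.  ]].
```

```bash
sed -i 's/    return R.from_matrix(np.c_.*/    return R.from_matrix(np.c_[[-s,c,0],[c,s,0],[0,0,-1.]]).as_quat()/' h.py
python3 - <<'E'
from h import *
np.set_printoptions(precision=2,suppress=True)
print(R.from_quat(Q(.3)).as_matrix())
for fl in (0,180):
  for a in range(15,221,25):
    p=np.radians(a); q=manip.solve_ik([*pt(p,.07,-.0135),.13],Q(p+np.radians(fl))); print(fl,a,q if q is None else np.array(q))
E
```

```text
[[-0.3   0.96  0.  ]
 [ 0.96  0.3   0.  ]
 [ 0.    0.   -1.  ]]
0 15 [-0.16  0.53  0.12  1.71 -0.08  0.91  0.26]
0 40 [-0.12  0.51  0.02  1.73 -0.01  0.9   0.6 ]
0 65 [-0.09  0.49 -0.08  1.77  0.05  0.88  0.94]
0 90 [-0.04  0.45 -0.17  1.84  0.1   0.86  1.3 ]
0 115 [ 0.01  0.41 -0.24  1.91  0.13  0.84  1.7 ]
0 140 [ 0.06  0.37 -0.28  1.98  0.14  0.81  2.14]
0 165 [ 0.85  0.72 -1.3   2.01  0.81  1.07  2.04]
0 190 [-1.06  0.76  1.36  2.08 -0.88  1.07 -2.22]
0 215 [-0.89  0.57  1.14  2.07 -0.66  0.93 -1.92]
180 15 [-0.87  1.02  1.35  1.73 -1.04  1.3  -2.15]
180 40 [-0.86  0.83  1.13  1.75 -0.83  1.12 -1.9 ]
180 65 [-0.8   0.66  0.91  1.8  -0.62  0.99 -1.65]
180 90 [-0.41  0.46  0.29  1.85 -0.17  0.86 -1.61]
180 115 [-0.37  0.4   0.22  1.92 -0.12  0.83 -1.22]
180 140 [-0.33  0.36  0.18  1.99 -0.09  0.8  -0.79]
180 165 [-0.26  0.32  0.15  2.04 -0.06  0.78 -0.33]
180 190 [-0.17  0.31  0.11  2.06 -0.05  0.78  0.15]
180 215 [-0.09  0.32  0.1   2.05 -0.04  0.78  0.64]
```

```bash
cat > push.py <<'E'
from h import *
import sys
OFF,RAD=.020,.085
def ft(a):
    f=np.array(manip.current_force()); return -(f[:2]@[-np.sin(a),np.cos(a)])  # resistance to ccw push
def step(a,vel):
    manip.servo_line([*pt(a,RAD,-OFF),.13],Q(a-np.pi/2),vel=vel); return ft(a)
E
python3 - <<'E'
from push import *
effector.close(60)
a0=np.radians(15.5); a=a0-.25
manip.move_pose([*pt(a,RAD,-OFF),.26],Q(a-np.pi/2))
manip.servo_line([*pt(a,RAD,-OFF),.13],vel=.15)
base=ft(a); print('t',manip.current_clock(),'bias',manip.current_force(),manip.current_finger_gap())
log=[]
while a<a0+.6:
    a+=.04; t=manip.current_clock(); f=step(a,.05)-base; log.append((round(np.degrees(a),1),round(f,2),round(manip.current_clock()-t,2)))
    if f>7: break
print(log,manip.current_clock())
cv2.imwrite('pics/top2.png',crop(viewer.get_image('top')[:,:,::-1],255,100,140,140,4))
E
```

```text
t 5.375 bias [ 0.19315957  0.33315437 -0.30292361] 0.00026607704454038254
[(np.float64(3.5), np.float64(-0.33), 0.25), (np.float64(5.8), np.float64(0.09), 0.25), (np.float64(8.1), np.float64(-0.07), 0.25), (np.float64(10.3), np.float64(-0.2), 0.25), (np.float64(12.6), np.float64(0.94), 0.25), (np.float64(14.9), np.float64(-0.08), 0.25), (np.float64(17.2), np.float64(1.05), 0.25), (np.float64(19.5), np.float64(1.4), 0.25), (np.float64(21.8), np.float64(2.08), 0.25), (np.float64(24.1), np.float64(1.89), 0.25), (np.float64(26.4), np.float64(1.99), 0.25), (np.float64(28.7), np.float64(1.39), 0.25), (np.float64(31.0), np.float64(1.01), 0.25), (np.float64(33.3), np.float64(1.52), 0.25), (np.float64(35.6), np.float64(2.06), 0.25), (np.float64(37.8), np.float64(2.05), 0.25), (np.float64(40.1), np.float64(1.75), 0.25), (np.float64(42.4), np.float64(1.47), 0.25), (np.float64(44.7), np.float64(1.97), 0.25), (np.float64(47.0), np.float64(0.8), 0.25), (np.float64(49.3), np.float64(1.68), 0.25), (np.float64(51.6), np.float64(1.92), 0.25)] 10.875
```

View pics/top2.png

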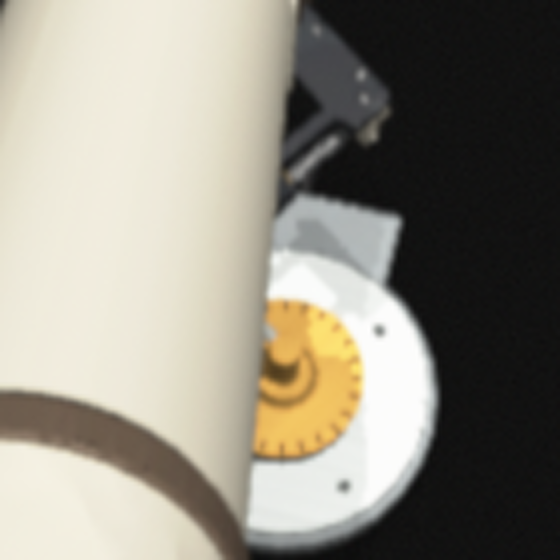

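The arm hides the bar, but the steady ~1.7 N says that the hook follows. I'll go on to the stop.

```bash
python3 - <<'E'
from push import *
base=-.2; a=np.radians(51.6); log=[]; fine=False
while a<np.radians(228):
    a+=.006 if fine else .045
    try: f=step(a,.05)-base
    except manip.PlanningError as e: print('plan',e,np.degrees(a)); break
    log.append((round(float(np.degrees(a)),1),round(float(f),1)))
    if f>3.5: fine=True
    if f>15: break
print(log,manip.current_clock(),manip.current_q())
E
```

```text
[(54.2, 1.5), (56.8, 1.2), (59.3, 1.2), (61.9, 1.1), (64.5, 1.7), (67.1, 1.6), (69.6, 0.8), (72.2, 0.3), (74.8, 1.0), (77.4, 0.9), (80.0, 1.4), (82.5, 1.4), (85.1, 1.7), (87.7, 0.8), (90.3, 1.1), (92.9, 1.9), (95.4, 1.7), (98.0, 1.9), (100.6, 1.1), (103.2, 2.1), (105.7, 1.4), (108.3, 1.9), (110.9, 0.4), (113.5, 1.5), (116.1, 0.9), (118.6, 1.9), (121.2, 1.4), (123.8, 1.3), (126.4, 1.9), (128.9, 1.9), (131.5, 1.6), (134.1, 1.2), (136.7, 2.3), (139.3, 1.1), (141.8, 0.9), (144.4, 1.8), (147.0, 2.6), (149.6, 2.0), (152.2, 2.1), (154.7, 5.5), (155.1, 6.3), (155.4, 6.9), (155.8, 7.9), (156.1, 8.3), (156.5, 8.7), (156.8, 9.0), (157.1, 8.9), (157.5, 10.7), (157.8, 10.9), (158.2, 12.2), (158.5, 12.7), (158.9, 13.1), (159.2, 12.1), (159.5, 13.6), (159.9, 14.7), (160.2, 14.3), (160.6, 15.5)] 25.175 [ 0.15636416  0.33189136 -0.3844866   2.04284411  0.16594132  0.79009413
  0.90771154]
```

```bash
python3 - <<'E'
from push import *
base=-.2; a=np.radians(160.6); log=[]
while 1:
    a+=.006; f=step(a,.05)-base; p=np.array(manip.current_tool_pos())[:2]
    log.append((round(float(np.degrees(a)),1),round(float(f),1),round(1e3*np.linalg.norm(p-pt(a,RAD,-OFF)),1)))
    if f>24 or a>np.radians(165): break
manip.sleep(.4); print(log,ft(a)-base,manip.current_clock())
E
```

```text
[(160.9, 15.9, np.float64(5.9)), (161.3, 16.1, np.float64(6.2)), (161.6, 16.7, np.float64(6.4)), (162.0, 17.4, np.float64(6.7)), (162.3, 18.8, np.float64(7.0)), (162.7, 19.2, np.float64(7.3)), (163.0, 19.6, np.float64(7.5)), (163.4, 20.5, np.float64(7.8)), (163.7, 21.3, np.float64(8.1)), (164.0, 21.8, np.float64(8.4)), (164.4, 22.8, np.float64(8.7)), (164.7, 22.5, np.float64(9.0)), (165.1, 23.8, np.float64(9.2))] 23.26082949012805 28.825
```

Both views should show the hook again once I back off; the spring is weaker than friction, so forces well beyond 5 N mean that it's solid.

```bash
python3 - <<'E'
from push import *
a=np.radians(150); print('gap',manip.current_finger_gap())
manip.servo_line([*pt(a,RAD,-OFF-.01),.13],vel=.1)
manip.servo_line([*pt(a,RAD,-OFF-.01),.27],vel=.25)
effector.open_jaws()
h=np.radians(-9.4)
manip.move_pose([.4368,-.16,.27],Q(h)); print(manip.current_clock(),manip.current_q())
s=viewer.get_image('side')[:,:,::-1];t=viewer.get_image('top')[:,:,::-1]
cv2.imwrite('pics/S3.png',s);cv2.imwrite('pics/T3.png',t)
cv2.imwrite('pics/c3.png',np.hstack([crop(s,250,130,130,150,3),crop(t,290,130,130,150,3)]))
E
```

```text
gap 0.00033627942155921975
32.425 [ 0.40089955  0.09517933 -0.11684961  1.95289141  0.0118173   1.09384859
  0.11859333]
```

View pics/c3.png

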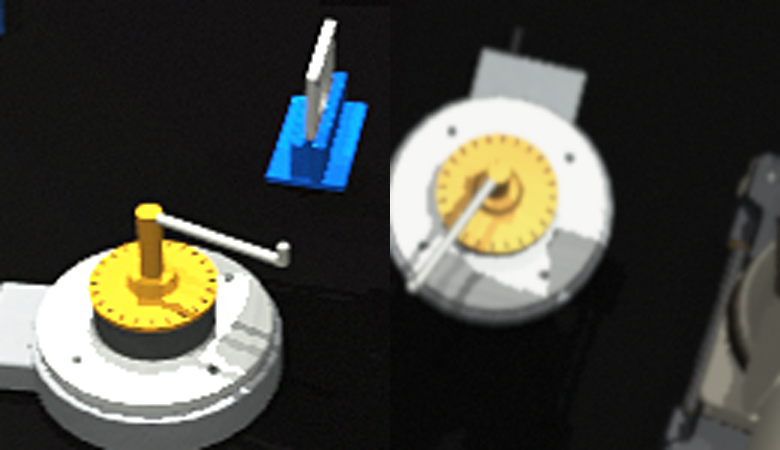

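Flange still in its cradle; the hook tip top is at side (344.7,212) and top-camera (297.3,225.7).

```bash
python3 - <<'E'
from h import *
p,e=tri((344.67,212),(297.3,225.7)); print(p,e)
d=p[:2]-AX; print(np.linalg.norm(d),np.degrees(np.arctan2(d[1],d[0])))
for q in (plane('side',(344.67,212),.162),plane('top',(297.3,225.7),.162)):
    d=q[:2]-AX; print(q,np.linalg.norm(d),np.degrees(np.arctan2(d[1],d[0])))
print('posttop',plane('side',(250+148/3,130+211/3),.15),plane('top',(290+110/3,130+179/3),.15))
a=np.arctan2(p[1]-AX[1],p[0]-AX[0])
for off in (-.022,.022):
  for r in (.14,.07):
    for z in (.25,.17): print(off,r,z,manip.solve_ik([*pt(a,r,off),z],Q(a-np.pi)))
E
```

```text
[0.45976726 0.05119225 0.15946248] 8.958007282406848e-05
0.10453347158975916 154.99123474144258
[0.45976367 0.0541646  0.162     ] 0.10582756239915599 153.53352368479548
[0.45936696 0.05098445 0.162     ] 0.10480899834937418 155.18669501558472
posttop [0.55591585 0.0067336  0.15      ] [0.55050424 0.00426916 0.15      ]
-0.022 0.14 0.25 [ 0.07493765  0.08825193 -0.34721699  2.01359541  0.03467735  1.045248
 -0.72492125]
-0.022 0.14 0.17 [ 0.05868265  0.1966799  -0.34594532  2.10054519  0.08772511  0.85765373
 -0.77505964]
-0.022 0.07 0.25 [ 0.09984253  0.19668448 -0.30077286  1.88940644  0.06622763  1.0650506
 -0.66407153]
-0.022 0.07 0.17 [ 0.08517225  0.29360375 -0.29310312  1.97153883  0.10771182  0.89114925
 -0.70039526]
0.022 0.14 0.25 [ 0.12954138  0.03789873 -0.30937191  2.06476048  0.0133708   1.04077008
 -0.62286756]
0.022 0.14 0.17 [ 0.11433996  0.14987167 -0.31029262  2.15425625  0.0609656   0.84544584
 -0.66964777]
0.022 0.07 0.25 [ 0.15264427  0.15429163 -0.26750376  1.93772978  0.04670193  1.05544459
 -0.57134324]
0.022 0.07 0.17 [ 0.1391299   0.25442715 -0.26199033  2.02145247  0.08497584  0.87582147
 -0.60576805]
```

```bash
python3 - <<'E'
from h import *
h=np.radians(-9.4); u=np.array([np.sin(-h),np.cos(h)]); g=np.array([.4365,-.280])+.022*u
manip.move_pose([*g,.20],Q(h)); manip.servo_line([*g,.082],vel=.1)
effector.close(40); manip.sleep(.2)
print(manip.current_finger_gap(),manip.current_force(),manip.current_clock())
manip.servo_line([*g,.20],vel=.1); manip.servo_line([*g,.276],vel=.2)
print(manip.current_finger_gap(),manip.current_force())
a=np.radians(154.8)
manip.servo_line([*pt(a,.145,-.022),.276],Q(a-np.pi),vel=.2)
manip.servo_line([*pt(a,.145,-.022),.200],vel=.1)
print(manip.current_clock(),manip.current_tool_pos())
s=viewer.get_image('side')[:,:,::-1];t=viewer.get_image('top')[:,:,::-1]
cv2.imwrite('pics/S4.png',s);cv2.imwrite('pics/T4.png',t)
cv2.imwrite('pics/c4.png',np.hstack([crop(s,270,120,130,150,3),crop(t,230,150,130,150,3)]))
E
```

```text
0.007563633874033119 [ 1.96686773 -0.50964765 -1.5628419 ] 35.875
0.007795692947673004 [-0.44663129 -0.07513528 -2.95301188]
40.5333 [0.43317028 0.08876526 0.20048537]
```

View pics/c4.png

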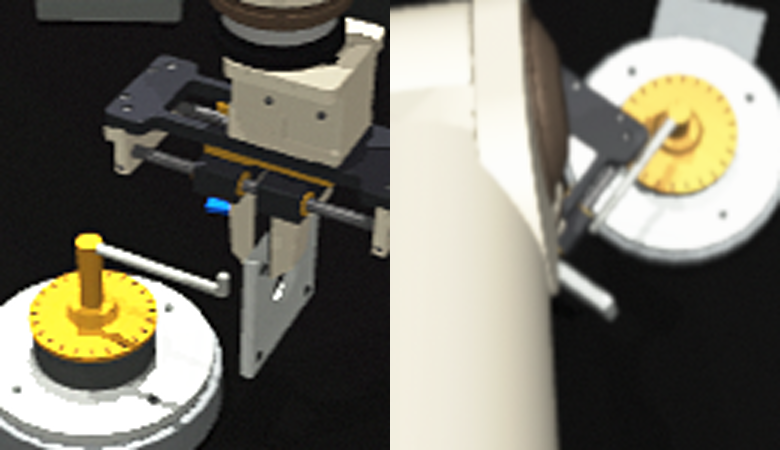

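The flange hangs upright in the fingers just outside the tip (side crop: bore (279,288), near edge from (245,258) to (248,375)). I'll compare this with the expected projection.

```bash
python3 - <<'E'
from h import *
a=np.radians(154.8); t=np.array(manip.current_tool_pos()); print(pt(a,.145,-.022),t)
ax=np.array([np.cos(a),np.sin(a),0]); l=np.array([-np.sin(a),np.cos(a),0]); z=np.array([0,0,1])
c=t+.022*l-.026*z
f=lambda P:(np.array(proj('side',P))-[270,120])*3
print('bore',f(c))
for sy in (1,-1):
  for sz in (1,-1):
    for sx in (1,-1): print(sx,sy,sz,f(c+.004*sx*ax+.048*sy*l+.048*sz*z))
print('top corner', [(proj('top',c+.048*s*l+.048*z)-[230,150])*3+[390,0] for s in (1,-1)])
print('tip',f([*pt(a,.105,0),.162]),'tcp',f(t))
E
```

```text
[0.43266722 0.08864419] [0.43332696 0.08877438 0.20074344]
bore [278.87471319 277.37269873]
1 1 1 [318.84487611 180.52364739]
-1 1 1 [307.55358453 177.11701069]
1 1 -1 [311.05050909 292.15034891]
-1 1 -1 [300.47181624 288.60552904]
1 -1 1 [254.09426913 264.48409358]
-1 -1 1 [242.20126793 260.52921823]
1 -1 -1 [249.99941916 378.33172949]
-1 -1 -1 [238.89470796 374.25744838]
top corner [array([608.94837918, 304.16042793]), array([490.40300695, 218.60521076])]
tip [224.52138764 273.62050344] tcp [265.52154699 265.93996036]
```

```bash
python3 - <<'E'
from h import *
a=np.radians(154.8)
F=lambda:np.round(manip.current_force(),1)
manip.servo_line([*pt(a,.145,-.022),.178],vel=.08); print(F())
for r in (.125,.11,.095,.083,.072):
    manip.servo_line([*pt(a,r,-.022),.178],vel=.06); f=F(); print(r,f)
    if np.hypot(f[0],f[1])>6: break
s=viewer.get_image('side')[:,:,::-1];t=viewer.get_image('top')[:,:,::-1]
cv2.imwrite('pics/c5.png',np.hstack([crop(s,260,130,130,150,3),crop(t,230,150,130,150,3)])); print(manip.current_clock())
E
```

```text
[ 0.5  0.3 -1.6]
0.125 [-0.2  0.6 -1. ]
0.11 [-0.1  0.1 -1.9]
0.095 [-0.4 -0.5 -2. ]
0.083 [ 0.4  0.6 -1.7]
0.072 [-0.2  0.1 -0.3]
43.125
```

View pics/c5.png

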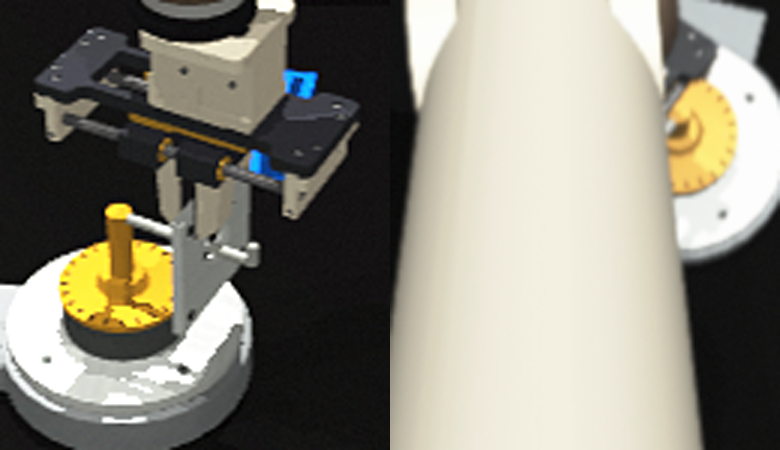

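The bar goes through the bore: the tip shows outside the plate at (253,253) and the bar inside it at (150,225). Now I lower until the bar takes the weight, let go and lift off.

```bash
python3 - <<'E'
from h import *
a=np.radians(154.8); z=.178; log=[]
manip.servo_line([*pt(a,.072,-.022),.164],vel=.06); z=.164
f0=np.mean([manip.current_force()[2] for _ in range(3)])
while z>.153:
    z-=.001; manip.servo_line([*pt(a,.072,-.022),z],vel=.03); f=np.array(manip.current_force()); log.append((round(z,3),*np.round(f,1).tolist()))
    if f[2]-f0>2.5: break
print(log)
effector.open_jaws(); manip.sleep(.3); print(np.round(manip.current_force(),1),manip.current_finger_gap())
p=pt(a,.072,-.022)
manip.servo_line([*p,.20],vel=.08); manip.servo_line([*p,.27],vel=.2)
manip.move_pose([.4368,-.20,.30],Q(np.radians(-9.4))); print(manip.current_clock())
s=viewer.get_image('side')[:,:,::-1];t=viewer.get_image('top')[:,:,::-1]
cv2.imwrite('pics/c6.png',np.hstack([crop(s,250,130,130,150,3),crop(t,280,130,130,150,3)]))
E
```

```text
[(0.163, -0.2, -0.7, -1.9), (0.162, 0.0, -0.5, -2.0), (0.161, -0.0, -0.2, -1.6), (0.16, 0.8, 0.4, -1.8), (0.159, -0.2, -0.2, -1.6), (0.158, 0.6, -0.2, -1.4), (0.157, -1.7, 0.4, 4.7)]
[-1.1  0.1  0.1] 0.09159765106086629
49.1583
```

View pics/c6.png

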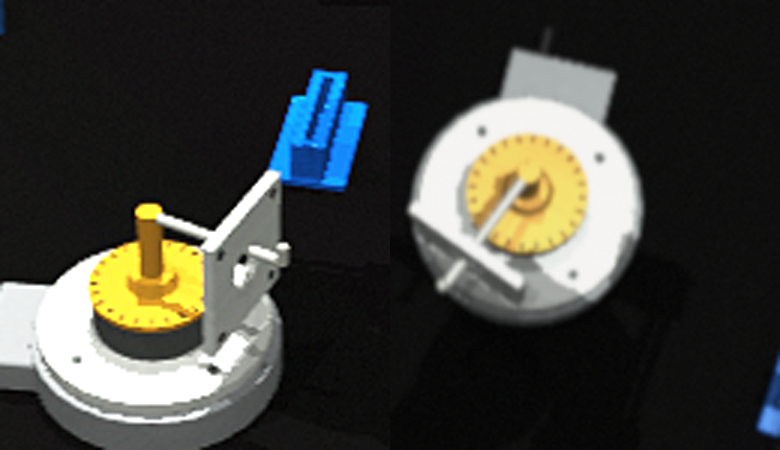

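The flange hangs on the bar, and the tip is still where it was (side crop (284,248), top (297,226)), so the hook hasn't moved off its stop.

```bash
python3 -c "
from bench import manip
print(manip.hand_in(),manip.current_clock())"
```

```text
the job is handed in; nothing more can be done
the job is handed in; nothing more can be done
```

The job is handed in: the hook was pushed round to about 155°, judged to be its stop from the push force since the pad can't be read. The flange hangs released on the bar, and the last pictures show the hook unmoved.

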